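Half-open the plate shaker and hold the deep-well plate's spring clamp open

ROBOT

A 7-joint arm with a two-finger parallel gripper is mounted at the origin on the work surface. World frame = base frame: x ahead of the robot, y to its left, z up, the work surface at z = 0. Lengths are in m, angles in rad, forces in N, time in s.
With the tool pointing down it reaches from about 0.4 to 0.85 m from the base axis. Payload 10.4 kg.
Tool frame: the origin (TCP) lies between the finger pads; the fingertips stand manip.tcp_to_tips ahead of it and the grasp point (between the pads) lies 2 mm behind it (manip.tcp_to_tips is the distance from the TCP to the fingertips, in m); y points along the fingers, z is the direction in which the jaws open and shut, and the axes are right-handed (so a half turn about y gives the same grasp; the last joint's range is limited). The gripper opens to 85 mm and grips with 20 to 120 N. Pads are 22 mm wide; open, the fingers measure 114 mm over their backs; the gripper's body (76 mm by 85 mm) begins 54 mm behind the grasp point. The pads swing forward as they close: fully open they stand 13 mm farther back than shut.
Start: joints at [1.088, 0.332, -0.065, 1.46, 0.022, 1.35, -0.088], TCP at [0.277, -0.56, 0.248] pointing down, gripper open.
Joint ranges: [-2.6, 2.6], [-0.5, 2.12], [-1.47, 1.34], [0.16, 2.42], [-1.27, 4.41], [0.06, 2.06], [-2.6, 2.6]. Speed limits (rad/s): [2.22, 2.22, 2.79, 2.79, 3.14, 3.14, 3.14].

INTERFACE

Orientations are given as a unit quaternion [x, y, z, w].
In Python, from workcell import manip gives the robot as it stands. The module is installed in compiled form; this text tells all that it offers.
- The arm moves only by the tool move_arm, never from a script. Its argument "increments" is a list of rows, each an object with "offset": the shift along the tool's x, y, z in m, a list of three; "yaw": the turn about the tool's y in degrees; "jaw": the closure in counts, from 0 (fully open) to 255 (shut). In form: [{"offset": [tx, ty, tz], "yaw": yaw, "jaw": jaw}, ...]. A call has 1 to 10 rows; each row is the pose to reach, as a shift and turn from the pose measured when the call began, along the tool's axes at that moment; what a row does not reach only later rows make up. A row lasts 1/12 s, in which the tool goes at most 41.7 mm and 7.16 degrees, less where a joint would pass 70% of its speed; a pose out of reach is approached as far as the arm can. A call with a gripper value outside its range is refused whole. The fingers move at their own pace and stop on an object; "squeeze" is the grip in N (left out, the last holds). Time passes only in rows, so rows that repeat a pose let the fingers close. It gives the time, the measured TCP pose, the force and the opening at its end, in the units of the state.
- manip.get_obs(): the state, without advancing time (a new reading comes with each control period).
- manip.camera(name): name is "side" or "top"; returns a dict with "pixels" (420x560x3 uint8, red, green, blue), "depth" (420x560 float32, m along the optical axis (not along the pixel's ray), 0 where there is no reading), "intrinsics" (3x3 intrinsics, pixels), "R" (3x3) and "t" (3): a world point X has camera coordinates R X + t. Camera axes: x right, y down, z forward; pixel columns grow to the right and rows downward; lengths in m; the calibration is good to about 2 mm. A picture is of the moment at which its call begins.
- manip.hand_in(): hands the job in, once; it reports no verdict.
Trained networks look in a picture, given as the dict that the camera call returned (one of the last four; its "shot" number tells which), for a name from the list of things; names that differ only in an ending like _2 or _b are one class to them, and where a whole thing is asked for, a point or a joint stands for the part that bears it (a point fixed in the world has none). Each returns a list of dicts, best first, with "confidence" (0 to 1); they miss things now and then, are a little off and sometimes report something else, mostly with a low value. They report only what shows in the picture. A call takes as long as a camera call.
- manip.recognise(picture, query): "bbox" ([left, top, right, bottom] in pixels, round what is visible of it).
- manip.spot_point(picture, query): "centre" ([column, row] in pixels: a listed point, or the origin of a listed thing).
The state is a dict: "clock": time; "joint_pos": joint angles; "joint_velocities": joint speeds; "tau": joint torques, N m; "position": TCP position; "ee_rot": TCP orientation; "ft_force": force on the tool from outside, world axes, zero at the start; "torque": the same for the moment, N m; "grip_width": opening from 0.0 (shut) to 1.0 (fully open).
Only numpy, scipy, OpenCV 4.12 (cv2) and the standard library are available. Lean on these libraries where they do the work, as an engineer would, in place of code of your own. Each camera call takes 0.05 s, during which the arm holds its last target. There are 200 camera calls.

TASK

Raise the hinged clear lid of the plate shaker to about 70 degrees from closed and leave it standing there by itself, so that it still shelters the plates. Then draw the spring clamp of the nest that holds the tall deep-well plate out towards the front until the front edge of its sled reaches the white line on the platform, and keep it there: finish still holding the clamp at the line, so that a colleague can lift the plate out. Do not disturb the two plates, the other clamp or the things on the bench.

Things in the scene. Friction and masses are not known exactly. Their poses are not given: they have to be found in the camera images.
- shaker: Two-plate shaker: fixed white housing 280 (x) x 340 (y) x 70 mm, dark platform on top with its surface 75 mm above the bench. Origin: centre of its underside; -x is its front (control panel, robot's side), +y its left. Two nests, centred at y = +69 mm (left) and -69 mm (right); each has a plate against a rear fence and a spring clamp in front of it.
- lid (a joint): Lid angle in rad: 0 closed, grows as the front edge rises, at most 1.75; 70 degrees = 1.22. A clear five-sided hood, 237 mm from hinge to front, 308 mm wide, 62 mm deep, 0.4 to 0.6 kg, hinged along the shaker's y at its rear. The hinge is stiff: the lid stays at any angle; lifting it at the tab takes about 5 to 7 N. It may start a little ajar.
- lid_hinge (a point): Point on the lid's hinge axis, half way along it: in the shaker's frame x = +125, y = 0, z = 78 mm. Its axes turn with the lid; its y axis is the hinge axis.
- lid_tab (a point): Grip point in the lid's grey tab, mid front wall. Tab 30 mm wide (y), 8 mm thick (z), 33 mm out from the wall; this point is 18 mm out, 255 mm in front of the hinge axis and 41 mm above it when closed, 15 mm below the hood's top. Its sides can be pinched along y from above; it then turns between the pads as the lid rises. Axes turn with the lid, the shaker's when closed.
- clamp_left (a joint): Travel in m of the left nest's (shaker's +y) clamp: 0 home, grows as it is pulled to the shaker's front (-x), stop at 0.036; 0.030 puts the sled's front edge on the white line. A spring pulls it home: 4 N at 0, 9 N at the line. Aluminium sled 72 (x) x 50 x 7 mm on the platform, a jaw 60 mm wide, 19 mm high at the plate end, an upright black handle near the front end.
- clamp_right (a joint): The same for the right nest (shaker's -y).
- handle_left (a point): Point on the centre line of the left clamp's upright black handle (24 mm wide in y, 10 mm thick in x, 40 mm high): 32.5 mm above the platform, 14 mm below the handle's top, 25 mm above the sled's upper face, 10.5 mm behind (+x) the sled's front edge. With the clamp home, 58 mm in front of the shaker's origin. Free: 49 mm behind the handle to the jaw, 40 mm on each side.
- handle_right (a point): The same point of the right clamp.
- line_left (a point): Centre of the left nest's white line, on the platform: two 34 mm strokes across (along y), one on each side of the sled, 30 mm in front of where the home sled's front edge lies; 98.5 mm in front of the shaker's origin.
- line_right (a point): The same for the right nest.
- deep_plate: The tall white deep-well plate, 85.5 (x) x 128 (y) x 44 mm high with 24 open square wells, loose in the left or the right nest. Origin: centre of its underside, on the platform.
- flat_plate: The low white plate under a clear cover, the same footprint but only 18 mm high, loose in the other nest. Origin: centre of its underside.
- flask: Bystander: lying clear culture flask, 157 x 85 x 36 mm, left of the shaker. Origin under its middle.
- tube_rack: Bystander: tube rack 200 x 75 x 74 mm with capped tubes, right of the shaker. Origin under its middle.
- dish: Bystander: round dish 90 mm across, 15 mm high. Origin under its middle.
- marker: Bystander: marker pen 125 x 14 mm, lying on the bench in front of the shaker. Origin under its middle.
- tip_box: Bystander: pipette-tip box 85 x 122 x 82 mm. Origin under its middle.
- pipette: Bystander: hand pipette lying on the bench, 255 mm long, 26 mm high. Origin under its middle.
- reagent: Bystander: bottle 70 mm across, 150 mm high. Origin under its middle.

How it is judged:
On the way, in this order (a step that is already met when the one before it is completed fails the run):
1. the lid stands by itself at 70 +- 10 degrees, the robot off it (value of joint lid between 1.047 and 1.396 rad and velocity of joint lid between -0.05 and 0.05 rad/s and contact force between each of the arm, the fingers and lid below 0.3 N), for 0.3 s.
2. the deep-well plate's clamp is drawn to the line (30 +- 3.5 mm) and held by the fingers, the other clamp at home (((y of deep_plate in the frame of shaker above 0 m and value of joint clamp_left between 0.0265 and 0.0335 m and velocity of joint clamp_left between -0.01 and 0.01 m/s and contact force between the fingers and clamp_left above 3 N and value of joint clamp_right below 0.003 m) or (y of deep_plate in the frame of shaker below 0 m and value of joint clamp_right between 0.0265 and 0.0335 m and velocity of joint clamp_right between -0.01 and 0.01 m/s and contact force between the fingers and clamp_right above 3 N and value of joint clamp_left below 0.003 m))), for 0.4 s.
At the end, for the whole second after the job is handed in: The fingers hold the deep-well plate's clamp still at 30 +- 3.5 mm of travel (sled edge on the line, over 3 N of contact); the lid stands untouched at 70 +- 10 degrees; the other clamp is home (under 3 mm); both plates lie level in their nests, within 8 mm of their start (all of step 1 and ((y of deep_plate in the frame of shaker above 0 m and value of joint clamp_left between 0.0265 and 0.0335 m and velocity of joint clamp_left between -0.01 and 0.01 m/s and contact force between the fingers and clamp_left above 3 N and value of joint clamp_right below 0.003 m) or (y of deep_plate in the frame of shaker below 0 m and value of joint clamp_right between 0.0265 and 0.0335 m and velocity of joint clamp_right between -0.01 and 0.01 m/s and contact force between the fingers and clamp_right above 3 N and value of joint clamp_left below 0.003 m)) and distance of each of deep_plate, flat_plate from where it was at the start of the episode below 0.008 m and angle between each of deep_plate, flat_plate's own z axis and vertical below 0.06 rad); the arm keeps its last pose, push and grip.
It fails at once if a plate is shifted by over 15 mm or tipped over 15 degrees (distance of any of deep_plate, flat_plate from where it was at the start of the episode above 0.015 m or angle between any of deep_plate, flat_plate's own z axis and vertical above 0.26 rad).
It fails at once if the other plate's clamp is pulled out by over 8 mm ((y of deep_plate in the frame of shaker above 0 m and value of joint clamp_right above 0.008 m) or (y of deep_plate in the frame of shaker below 0 m and value of joint clamp_left above 0.008 m)).
It fails at once if a thing on the bench is moved by over 30 mm (distance of any of flask, tube_rack, dish, marker, tip_box, pipette, reagent from where it was at the start of the episode above 0.03 m).
It also fails if it takes over 51 s, if anything falls off the work surface, if the arm or the gripper's body presses on something with over 40 N, if the wrist force passes 120 N, or if a joint passes its speed limit or range.

## Working session

There is one attempt and no reset: what is moved stays moved. The work goes in short steps, Python scripts to look and compute and a tool call to move; the robot and the scene stay as the last step left them, time stands still between calls to the robot, and variables do not carry over. Pictures are saved under pics/ and viewed, about 8 in all and at most 12, crops included, and the job is handed in when it is done.

Besides the shell and the picture viewer there is one more tool, called after ">>>" by a JSON object that holds its "name" and its "arguments". move_arm: Moves the arm, as the interface text tells. Its arguments: {"type":"object","properties":{"increments":{"type":"array","items":{"type":"object","properties":{"offset":{"type":"array","items":{"type":"number"}},"yaw":{"type":"number"},"jaw":{"type":"number"}}}},"squeeze":{"type":"number"}},"required":["increments"]}

```bash
mkdir -p pics
cat > h.py <<'E'
import numpy as np,cv2
from workcell import manip
from scipy.spatial.transform import Rotation as Ro
def px2w(p,uv,depth=None,z=None):
    K,R,t=np.array(p["intrinsics"]),np.array(p["R"]),np.array(p["t"])
    r=np.linalg.inv(K)@[uv[0],uv[1],1]
    if z is not None:
        d=R.T@r; o=-R.T@t; return o+d*(z-o[2])/d[2]
    if depth is None: depth=p["depth"][int(round(uv[1])),int(round(uv[0]))]
    return R.T@(r*depth-t)
def w2px(p,X):
    c=np.array(p["R"])@X+np.array(p["t"]); q=np.array(p["intrinsics"])@c; return q[:2]/q[2]
def save(p,n,box=None,s=1):
    im=p["pixels"][:,:,::-1]
    if box: im=im[box[1]:box[3],box[0]:box[2]]
    cv2.imwrite("pics/"+n,cv2.resize(im,None,fx=s,fy=s,interpolation=cv2.INTER_CUBIC))
E
python3 - <<'E'
from h import *
o=manip.get_obs(); print({k:np.round(v,3) for k,v in o.items()}, manip.tcp_to_tips)
print(Ro.from_quat(o["ee_rot"]).as_matrix().round(3))
ims=[]
for c in("side","top"):
    p=manip.camera(c); ims.append(p["pixels"])
    print(c,"campos",(-np.array(p["R"]).T@np.array(p["t"])).round(3))
    for q in ["shaker","lid_hinge","lid_tab","handle_left","handle_right","line_left","line_right","deep_plate","flat_plate","flask","tube_rack","dish","marker","tip_box","pipette","reagent"]:
        r=manip.spot_point(p,q)
        for d in r[:2]:
            if d["confidence"]>.3: print(q,round(d["confidence"],2),np.round(d["centre"]), px2w(p,d["centre"]).round(3))
    cv2.imwrite(f"pics/{c}0.png",cv2.resize(p["pixels"][:,:,::-1],(800,600)))
E
```

```text
{'clock': np.float64(0.0), 'joint_pos': array([ 1.088,  0.333, -0.065,  1.461,  0.022,  1.35 , -0.089]), 'joint_velocities': array([ 0.   , -0.001,  0.001,  0.001,  0.002,  0.   ,  0.002]), 'tau': array([-1.0000e-03, -6.2543e+01,  4.9000e-02, -3.9161e+01,  1.6000e-02,
        1.0000e-02,  0.0000e+00]), 'position': array([ 0.277, -0.56 ,  0.248]), 'ee_rot': array([-0.161,  0.689, -0.688,  0.161]), 'ft_force': array([-0.352, -0.168, -0.006]), 'torque': array([0.021, 0.008, 0.017]), 'grip_width': np.float64(1.0)} 0.017
[[-0.896 -0.001  0.444]
 [-0.444  0.001 -0.896]
 [ 0.    -1.    -0.001]]
side campos [-0.167  0.689  0.963]
lid_hinge 0.35 [291. 214.] [0.464 0.049 0.144]
lid_hinge 0.35 [308. 217.] [ 0.46  -0.014  0.097]
lid_tab 0.83 [291. 216.] [0.455 0.058 0.148]
line_left 0.9 [267. 243.] [0.482 0.127 0.076]
line_right 0.67 [307. 217.] [ 0.46  -0.01   0.097]
deep_plate 0.63 [194. 262.] [0.606 0.295 0.035]
deep_plate 0.53 [186. 387.] [0.328 0.525 0.03 ]
flask 0.91 [195. 263.] [0.603 0.296 0.037]
tube_rack 0.84 [309. 190.] [ 0.49  -0.053  0.156]
dish 0.87 [356. 217.] [ 0.408 -0.186  0.01
[... 257 characters left out ...]
2  1.797]
shaker 0.65 [256. 206.] [0.553 0.041 0.158]
shaker 0.53 [324. 196.] [ 0.604 -0.198  0.053]
lid_tab 0.68 [253. 236.] [0.454 0.049 0.146]
lid_tab 0.35 [137. 186.] [0.624 0.451 0.106]
line_left 0.84 [230. 226.] [0.486 0.124 0.165]
line_right 0.64 [276. 233.] [ 0.466 -0.027  0.152]
line_right 0.42 [252. 235.] [0.456 0.053 0.147]
flask 0.63 [192. 190.] [0.623 0.274 0.038]
tube_rack 0.68 [323. 197.] [ 0.601 -0.192  0.048]
dish 0.89 [321. 253.] [ 0.403 -0.19   0.022]
marker 0.58 [226. 253.] [0.398 0.15  0.022]
marker 0.57 [192. 190.] [0.622 0.275 0.038]
tip_box 0.67 [418. 220.] [ 0.518 -0.518  0.083]
pipette 0.87 [121. 267.] [0.345 0.521 0.021]
reagent 0.79 [134. 188.] [0.615 0.459 0.108]
```

View pics/side0.png

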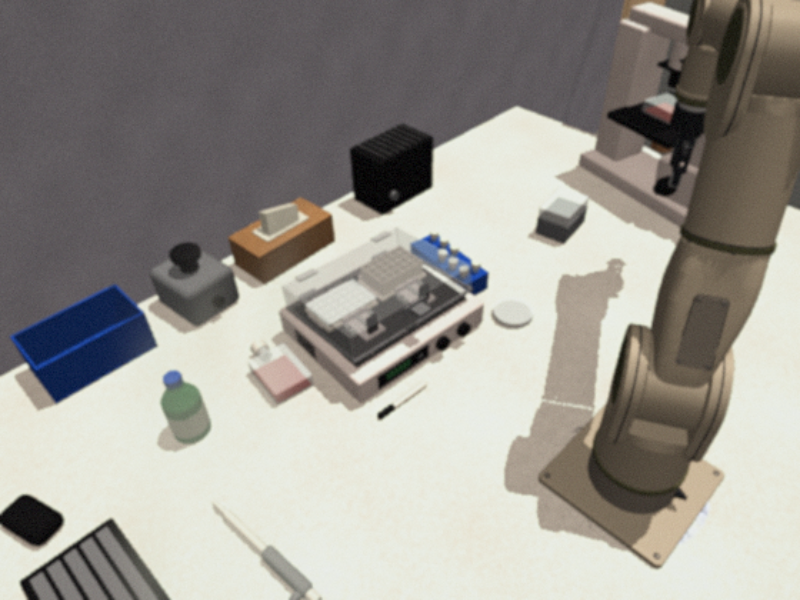

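View pics/top0.png

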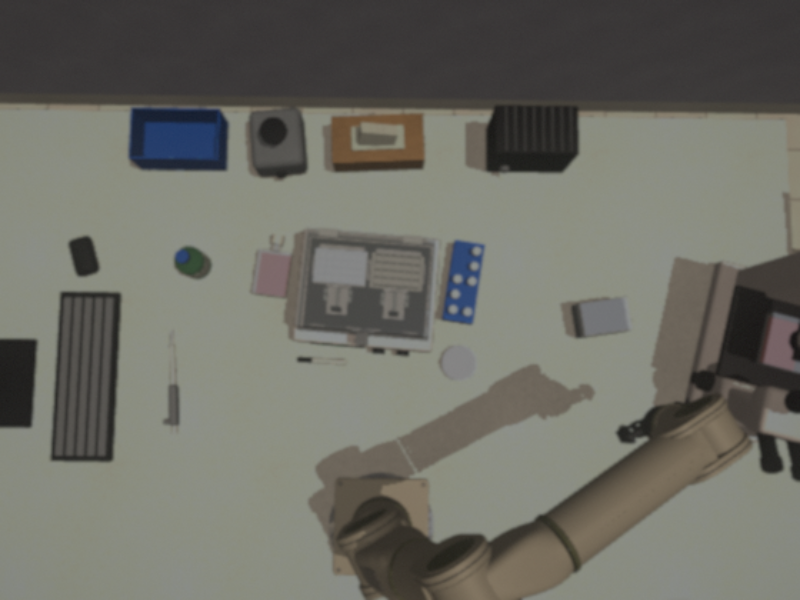

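Run:
```python
from h import *
p=manip.camera("side"); save(p,"side1.png",(185,145,350,285),4.8)
K,R,t=[np.array(p[k]) for k in("intrinsics","R","t")]
v,u=np.mgrid[:420,:560]; d=p["depth"]
P=(np.linalg.inv(K)@np.stack([u,v,np.ones_like(u)]).reshape(3,-1)*d.ravel()-t[:,None]).T@R
ok=(d.ravel()>0)
# housing side faces
m=ok&(P[:,2]>.02)&(P[:,2]<.06)&(P[:,0]>.40)&(P[:,0]<.75)&(P[:,1]>-.15)&(P[:,1]<.30)
Q=P[m]; np.save("Q.npy",Q)
f=Q[(Q[:,0]<.49)&(Q[:,1]<.18)]
for it in range(4):
    a=np.polyfit(f[:,1],f[:,0],1); r=f[:,0]-np.polyval(a,f[:,1]); f=f[abs(r)<max(.004,1.5*r.std())]
print("front x=a*y+b",a,len(f),r.std(),f[:,1].min(),f[:,1].max())
n=np.array([1,-a[0]]);n/=np.linalg.norm(n); l=np.array([-n[1],n[0]])
b0=np.array([a[1],0]); s=(Q[:,:2]-b0)@n; w=(Q[:,:2]-b0)@l
g=w[(s>.03)&(s<.22)]; print("left hist",np.histogram(g,np.arange(.1,.3,.01)))
fw=w[abs(s)<.006]; print("front extents",np.percentile(fw,[0,1,50,99,100]))
print("n",n,"l",l,"yaw",np.arctan2(n[1],n[0]))
# top camera lid
q=manip.camera("top"); save(q,"top1.png",(195,150,320,255),6)
for nm,pp in(("side",p),("top",q)):
  for k in["lid_tab","handle_left","handle_right","line_left","line_right","deep_plate","flat_plate","lid","clamp_left"]:
    print(nm,k,[(round(e["confidence"],2),np.round(e["bbox"])) for e in manip.recognise(pp,k)[:2]])
```

```text
front x=a*y+b [0.0611112  0.43332374] 621 0.0015020029702022472 -0.11725518481979803 0.1791909053691292
left hist (array([  0,   0,   0,   0,   0,   0,   0,   0,   0,   0,   0, 275,  45,
         0,   5,  91, 109, 111, 114]), array([0.1 , 0.11, 0.12, 0.13, 0.14, 0.15, 0.16, 0.17, 0.18, 0.19, 0.2 ,
       0.21, 0.22, 0.23, 0.24, 0.25, 0.26, 0.27, 0.28, 0.29]))
front extents [-0.11857558 -0.11256583  0.08809786  0.21710614  0.21955369]
n [ 0.99813792 -0.06099741] l [0.06099741 0.99813792] yaw -0.06103529978976116
side lid_tab [(0.82, array([194., 158., 330., 255.])), (0.61, array([154., 352., 222., 420.]))]
side handle_left []
side handle_right []
side line_left [(0.97, array([197., 158., 338., 281.]))]
side line_right [(0.56, array([198., 160., 342., 282.]))]
side deep_plate []
side flat_plate [(0.39, array([196., 161., 338., 281.]))]
side lid [(0.98, array([200., 159., 329., 255.]))]
side clamp_left []
top lid_tab [(0.69, array([209., 158., 304., 240.]))]
top handle_left []
top handle_right []
top line_left [(0.75, array([203., 157., 309., 247.]))]
top line_right [(0.84, array([207., 160., 308., 250.]))]
top deep_plate []
top flat_plate [(0.44, array([209., 157., 304., 242.]))]
top lid [(0.69, array([208., 157., 304., 240.]))]
top clamp_left [(0.36, array([312., 169., 339., 229.]))]
```

View pics/side1.png

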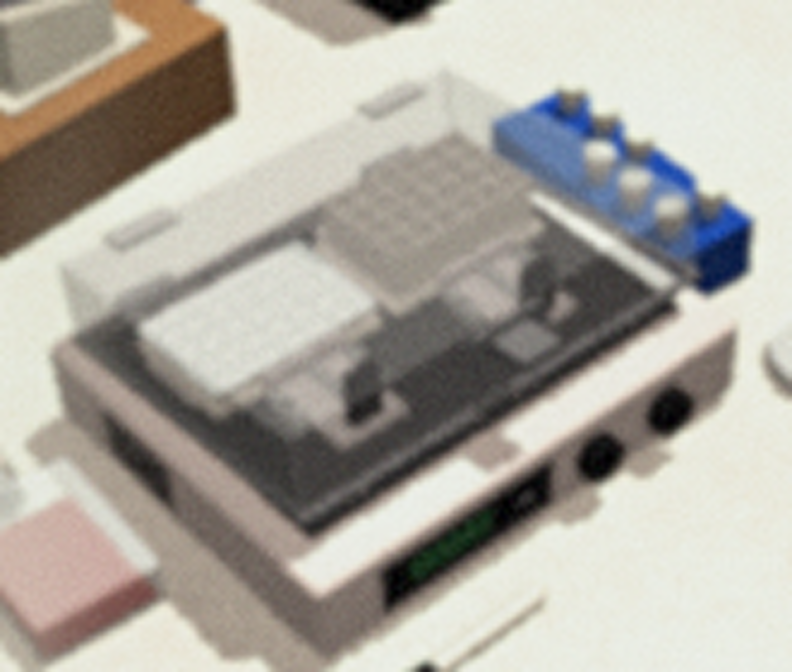

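View pics/top1.png

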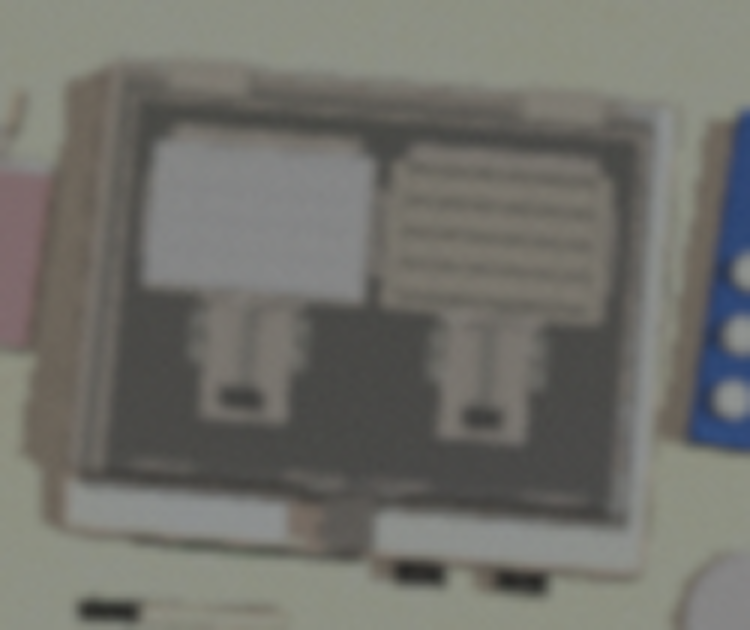

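The deep-well plate is in the right nest: in side1 it is at about (430,215), taller and with open wells. The covered flat plate is on the left at about (260,325). The lid is slightly ajar and its tab is near (525,340) in side1 and (345,525) in top1. I'm moving to above the tab now.

>>> {"name": "move_arm", "arguments": {"increments": [{"offset": [-0.04,0,-0.045],"yaw": 6},{"offset": [-0.08,0,-0.09],"yaw": 12},{"offset": [-0.12,0,-0.13],"yaw": 18},{"offset": [-0.16,0,-0.17],"yaw": 24},{"offset": [-0.19,0,-0.21],"yaw": 30},{"offset": [-0.22,0,-0.24],"yaw": 30},{"offset": [-0.25,0,-0.27],"yaw": 30},{"offset": [-0.28,0,-0.3],"yaw": 30},{"offset": [-0.31,0,-0.33],"yaw": 30},{"offset": [-0.34,0,-0.36],"yaw": 30}]}}

```text
invalid input at $.increments[0]: expected keys offset, yaw, jaw
```

```bash
cat > go.py <<'E'
from h import *
import sys
# print tool-frame offset & yaw to reach world target x y z, tool z along -l
def to(x,y,z,yaw=-0.061):
    o=manip.get_obs(); M=Ro.from_quat(o["ee_rot"]).as_matrix()
    a=np.arctan2(M[1,2],M[0,2]); des=yaw-np.pi/2
    e=np.degrees((des-a+np.pi)%(2*np.pi)-np.pi)
    print("clock",round(o["clock"],2),"pos",o["position"].round(4),"F",o["ft_force"].round(1),"w",round(o["grip_width"],3),"tooly",M[:,1].round(3))
    print("offset",(M.T@(np.array([x,y,z])-o["position"])).round(4),"yaw",round(-e,1))
if __name__=="__main__": to(*map(float,sys.argv[1:]))
E
python3 go.py .452 .048 .25
```

```text
clock 2.7 pos [ 0.2774 -0.5601  0.2483] F [ 0.5 -0.6  0.4] w 1.004 tooly [ 0. -0. -1.]
offset [-0.4263 -0.0017 -0.4675] yaw 29.8
```

>>> {"name": "move_arm", "arguments": {"increments": [{"offset": [-0.025,0,-0.03],"yaw": 6,"jaw": 0},{"offset": [-0.05,0,-0.055],"yaw": 12,"jaw": 0},{"offset": [-0.078,0,-0.085],"yaw": 18,"jaw": 0},{"offset": [-0.105,0,-0.115],"yaw": 24,"jaw": 0},{"offset": [-0.132,0,-0.145],"yaw": 30,"jaw": 0},{"offset": [-0.16,0,-0.175],"yaw": 30,"jaw": 0},{"offset": [-0.188,0,-0.205],"yaw": 30,"jaw": 0},{"offset": [-0.215,0,-0.235],"yaw": 30,"jaw": 0},{"offset": [-0.24,0,-0.265],"yaw": 30,"jaw": 0},{"offset": [-0.268,0,-0.295],"yaw": 30,"jaw": 0}], "squeeze": 60}}

```text
clock: 3.53
position: [0.3865, -0.1751, 0.2486]
ee_rot: [-0.023, -0.706, 0.707, 0.023]
ft_force: [1.3, -0.3, 0.7]
grip_width: 0.997
```

```bash
python3 go.py .452 .048 .23
```

```text
clock 3.53 pos [ 0.3865 -0.1751  0.2486] F [ 1.3 -0.3  0.7] w 0.997 tooly [ 0.    -0.001 -1.   ]
offset [-0.0511  0.0184 -0.2269] yaw -0.2
```

>>> {"name": "move_arm", "arguments": {"increments": [{"offset": [-0.01,0.002,-0.04],"yaw": 0,"jaw": 0},{"offset": [-0.02,0.004,-0.08],"yaw": 0,"jaw": 0},{"offset": [-0.03,0.008,-0.12],"yaw": 0,"jaw": 0},{"offset": [-0.04,0.012,-0.16],"yaw": 0,"jaw": 0},{"offset": [-0.046,0.016,-0.195],"yaw": 0,"jaw": 0},{"offset": [-0.051,0.018,-0.215],"yaw": 0,"jaw": 0},{"offset": [-0.051,0.018,-0.227],"yaw": 0,"jaw": 0},{"offset": [-0.051,0.018,-0.227],"yaw": 0,"jaw": 0}]}}

```text
clock: 4.2
position: [0.452, 0.0511, 0.2305]
ee_rot: [-0.021, -0.707, 0.707, 0.021]
ft_force: [0.7, 0.2, 0.3]
grip_width: 0.997
```

```bash
python3 go.py .452 .048 .15
python3 - <<'E'
from h import *
p=manip.camera("side")
for a in (0.07,.1,.13):
    n=np.array([.998,-.061,0]); H=np.array([.576,.0404,.078])+.125*n
    X=H-n*.2583*np.cos(a+.1595)+[0,0,.2583*np.sin(a+.1595)]
    print(a,X.round(3),w2px(p,X).round(1))
o=manip.get_obs(); print("tcp px",w2px(p,o["position"]))
save(p,"side2.png",(240,150,350,250),7)
E
```

```text
clock 4.2 pos [0.452  0.0511 0.2305] F [0.7 0.2 0.3] w 0.997 tooly [ 0.001 -0.    -1.   ]
offset [-0.0002  0.0805  0.0031] yaw 0.1
0.07 [0.45  0.048 0.137] [295.3 218.7]
0.1 [0.452 0.048 0.144] [294.9 216.4]
0.13 [0.454 0.048 0.152] [294.3 214. ]
tcp px [294.42308661 192.19703077]
```

View pics/side2.png

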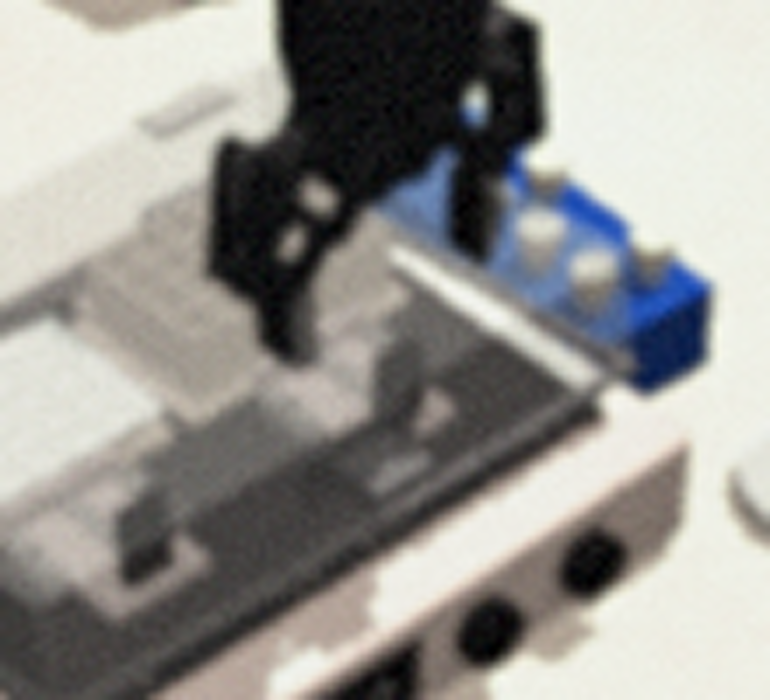

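Side2 shows the tab at crop (400,460), which is full-picture (297,216). My model predicted (295,216), so they agree. I'm descending and gripping.

>>> {"name": "move_arm", "arguments": {"increments": [{"offset": [0,0.025,0.003],"yaw": 0,"jaw": 0},{"offset": [0.001,0.05,0.004],"yaw": 0,"jaw": 0},{"offset": [0.002,0.07,0.004],"yaw": 0,"jaw": 0},{"offset": [0.002,0.082,0.004],"yaw": 0,"jaw": 60},{"offset": [0.002,0.082,0.004],"yaw": 0,"jaw": 255},{"offset": [0.002,0.082,0.004],"yaw": 0,"jaw": 255},{"offset": [0.002,0.082,0.004],"yaw": 0,"jaw": 255},{"offset": [0.002,0.082,0.004],"yaw": 0,"jaw": 255},{"offset": [0.002,0.082,0.004],"yaw": 0,"jaw": 255}]}}

```text
clock: 5.0
position: [0.4504, 0.0501, 0.1501]
ee_rot: [0.022, 0.709, -0.705, -0.02]
ft_force: [-2.6, 22.0, 1.0]
grip_width: 0.331
```

```bash
python3 go.py .452 .048 .15
```

```text
clock 5.0 pos [0.4504 0.0501 0.1501] F [-2.6 22.   1. ] w 0.331 tooly [ 0.003  0.005 -1.   ]
offset [-0.0017  0.0001  0.002 ] yaw 0.2
```

>>> {"name": "move_arm", "arguments": {"increments": [{"offset": [-0.0045,-0.015,-0.002],"yaw": 0,"jaw": 255},{"offset": [-0.01,-0.0295,-0.002],"yaw": 0,"jaw": 255},{"offset": [-0.016,-0.0435,-0.002],"yaw": 0,"jaw": 255},{"offset": [-0.023,-0.0575,-0.002],"yaw": 0,"jaw": 255},{"offset": [-0.031,-0.071,-0.002],"yaw": 0,"jaw": 255},{"offset": [-0.0395,-0.084,-0.002],"yaw": 0,"jaw": 255},{"offset": [-0.049,-0.096,-0.002],"yaw": 0,"jaw": 255},{"offset": [-0.059,-0.108,-0.002],"yaw": 0,"jaw": 255},{"offset": [-0.0695,-0.119,-0.002],"yaw": 0,"jaw": 255},{"offset": [-0.081,-0.1295,-0.002],"yaw": 0,"jaw": 255}]}}

```text
clock: 5.83
position: [0.5308, 0.0447, 0.2799]
ee_rot: [0.022, 0.708, -0.705, -0.021]
ft_force: [3.7, -3.1, -14.5]
grip_width: 0.332
```

Run:
```python
from h import *
import go
n=np.array([.998,-.061,0]); H=np.array([.576,.0404,.078])+.125*n
o=manip.get_obs(); d=o["position"]-H
print("r,z",d@n,d[2],"phi",np.degrees(np.arctan2(d[2],-d@n)),"R",np.hypot(d[2],d@n), "lat",d@[.061,.998,0])
ph=.1595+1.22
X=H-n*.2583*np.cos(ph)+[0,0,.2583*np.sin(ph)+.006]+np.array([.061,.998,0])*(d@[.061,.998,0])
go.to(*X)
p=manip.camera("side"); save(p,"side3.png",(185,90,350,285),3)
```

```text
r,z -0.17031045820472093 0.20187439898659654 phi 49.847493085745064 R 0.26411914951419474 lat 0.0015850668657006468
clock 5.83 pos [0.5308 0.0447 0.2799] F [  3.7  -3.1 -14.5] w 0.332 tooly [ 0.001  0.004 -1.   ]
offset [-1.213e-01 -5.760e-02 -1.000e-04] yaw 0.0
```

View pics/side3.png

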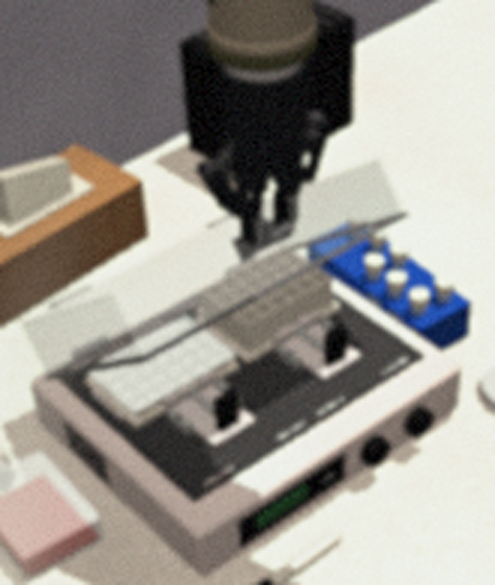

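Side3 shows the lid in the gripper at roughly 40°, with the tab at crop (265,240). The arm follows the planned arc, so I'm carrying on to 70°.

>>> {"name": "move_arm", "arguments": {"increments": [{"offset": [-0.012,-0.01,0],"yaw": 0,"jaw": 255},{"offset": [-0.0245,-0.019,0],"yaw": 0,"jaw": 255},{"offset": [-0.038,-0.027,0],"yaw": 0,"jaw": 255},{"offset": [-0.0515,-0.0345,0],"yaw": 0,"jaw": 255},{"offset": [-0.0655,-0.041,0],"yaw": 0,"jaw": 255},{"offset": [-0.08,-0.047,0],"yaw": 0,"jaw": 255},{"offset": [-0.0945,-0.0515,0],"yaw": 0,"jaw": 255},{"offset": [-0.1095,-0.0555,0],"yaw": 0,"jaw": 255},{"offset": [-0.12,-0.058,0],"yaw": 0,"jaw": 255},{"offset": [-0.12,-0.058,0],"yaw": 0,"jaw": 255}]}}

```text
clock: 6.72
position: [0.6539, 0.036, 0.34]
ee_rot: [0.023, 0.708, -0.705, -0.02]
ft_force: [4.0, -2.2, -7.7]
grip_width: 0.305
```

Run:
```python
from h import *
import go
p=manip.camera("side"); save(p,"side4.png",(185,60,350,285),2.6)
go.to(.652,.037,.34)
```

```text
clock 6.77 pos [0.6535 0.0361 0.3399] F [ 4.8 -2.2 -8.4] w 0.311 tooly [ 0.005  0.004 -1.   ]
offset [ 0.0015 -0.0001 -0.0009] yaw -0.0
```

View pics/side4.png

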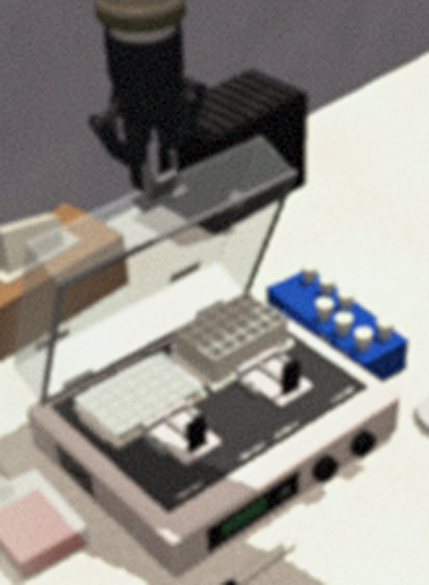

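Side4 shows the lid standing at about 70° with the tab between the pads at crop (160,190). The tall deep-well plate in the right nest is plain to see. I'm releasing the tab and rising.

>>> {"name": "move_arm", "arguments": {"increments": [{"offset": [0,0,0],"yaw": 0,"jaw": 200},{"offset": [0,0,0],"yaw": 0,"jaw": 0},{"offset": [0,0,0],"yaw": 0,"jaw": 0},{"offset": [0,0,0],"yaw": 0,"jaw": 0},{"offset": [0,-0.02,0],"yaw": 0,"jaw": 0},{"offset": [0,-0.05,0],"yaw": 0,"jaw": 0},{"offset": [0,-0.08,0],"yaw": 0,"jaw": 0},{"offset": [0.03,-0.09,0],"yaw": 0,"jaw": 0},{"offset": [0.065,-0.09,0],"yaw": 0,"jaw": 0},{"offset": [0.1,-0.09,0],"yaw": 0,"jaw": 0}]}}

```text
clock: 7.6
position: [0.5522, 0.0425, 0.4303]
ee_rot: [0.024, 0.709, -0.705, -0.019]
ft_force: [-1.0, -0.6, 1.2]
grip_width: 0.998
```

Run:
```python
from h import *
import go
n=np.array([.998,-.061,0]); l=np.array([.061,.998,0]); C=np.array([.576,.0404,0])
p=manip.camera("side"); q=manip.camera("top")
for nm,pp in(("side",p),("top",q)):
  for k in["lid_tab","handle_left","handle_right","line_right","line_left","deep_plate","flat_plate"]:
    r=manip.spot_point(pp,k)[:2]
    for e in r: print(nm,k,round(e["confidence"],2),np.round(e["centre"],1),px2w(pp,e["centre"]).round(3))
  for s in(1,-1):
    print("pred handle",s,w2px(pp,C-.058*n+.069*s*l+[0,0,.1075]).round(1),"line",w2px(pp,C-.0985*n+.069*s*l+[0,0,.075]).round(1))
h=C-.058*n-.069*l+[0,0,.1075]; print(h)
save(p,"side5.png",(185,60,350,285),2.6)
go.to(h[0],h[1],.25)
```

```text
side lid_tab 0.81 [243.5 135. ] [0.641 0.05  0.324]
side handle_left 0.82 [257.8 224.2] [0.522 0.123 0.12 ]
side handle_left 0.57 [274.7 198.3] [ 0.586 -0.003  0.1  ]
side handle_right 0.64 [235.1 216.1] [0.617 0.128 0.094]
side line_left 0.58 [269.3 242.3] [0.482 0.12  0.074]
side deep_plate 0.58 [276.4 196.9] [ 0.581 -0.006  0.106]
side deep_plate 0.24 [135.  298.5] [0.608 0.48  0.045]
side flat_plate 0.68 [237.5 218.2] [0.604 0.13  0.095]
pred handle 1 [260.8 225.5] line [270.5 241.2]
pred handle -1 [296.8 203.6] line [306.1 218.5]
top lid_tab 0.74 [255.8 169.1] [0.555 0.021 0.8  ]
top handle_left 0.39 [233.  216.1] [0.46  0.067 0.787]
top handle_right 0.4 [274.5 220.5] [ 0.453 -0.018  0.775]
top line_right 0.72 [275.6 231. ] [ 0.431 -0.02   0.772]
top line_left 0.74 [230.3 223.9] [0.499 0.131 0.077]
top deep_plate 0.72 [276.8 186.7] [ 0.629 -0.029  0.096]
pred handle 1 [235.  216.5] line [234.8 229. ]
pred handle -1 [275.4 219.4] line [274.5 231.8]
[ 0.513907 -0.024924  0.1075  ]
clock 8.4 pos [0.5533 0.0418 0.4293] F [ 0.6 -0.3  0.5] w 0.996 tooly [ 0.005  0.004 -1.   ]
offset [0.0361 0.1788 0.0699] yaw -0.0
```

View pics/side5.png

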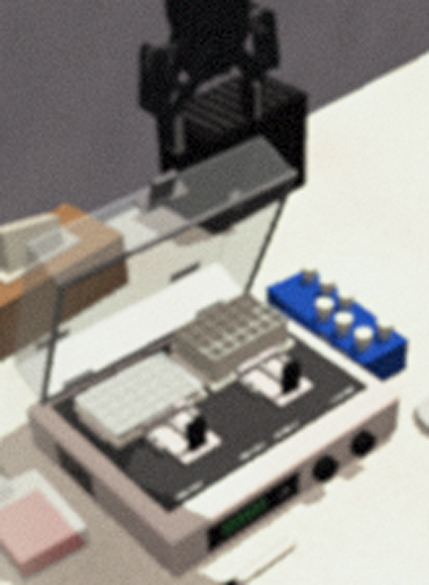

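Side5 shows the lid standing alone at about 67–70°. The right handle is at crop (290,376), full (296.5,204.6), against a prediction of (296.8,203.6). Next I go over the right handle with the jaws partly closed.

>>> {"name": "move_arm", "arguments": {"increments": [{"offset": [0.025,0.01,0.02],"yaw": 0,"jaw": 85},{"offset": [0.036,0.03,0.04],"yaw": 0,"jaw": 85},{"offset": [0.036,0.06,0.06],"yaw": 0,"jaw": 85},{"offset": [0.036,0.09,0.07],"yaw": 0,"jaw": 85},{"offset": [0.036,0.125,0.07],"yaw": 0,"jaw": 85},{"offset": [0.036,0.16,0.07],"yaw": 0,"jaw": 85},{"offset": [0.036,0.195,0.07],"yaw": 0,"jaw": 85},{"offset": [0.036,0.23,0.07],"yaw": 0,"jaw": 85},{"offset": [0.036,0.26,0.07],"yaw": 0,"jaw": 85},{"offset": [0.036,0.26,0.07],"yaw": 0,"jaw": 85}]}}

```text
clock: 9.23
position: [0.5112, -0.0248, 0.1634]
ee_rot: [0.02, 0.709, -0.705, -0.023]
ft_force: [-1.2, -0.1, -0.1]
grip_width: 0.669
```

Run:
```python
from h import *
import go
go.to(.514,-.025,.109)
p=manip.camera("side"); save(p,"side6.png",(230,110,350,250),4.2)
```

```text
clock 9.23 pos [ 0.5112 -0.0248  0.1634] F [-1.2 -0.1 -0.1] w 0.669 tooly [-0.003  0.006 -1.   ]
offset [-0.0031  0.0543  0.0004] yaw -0.0
```

View pics/side6.png

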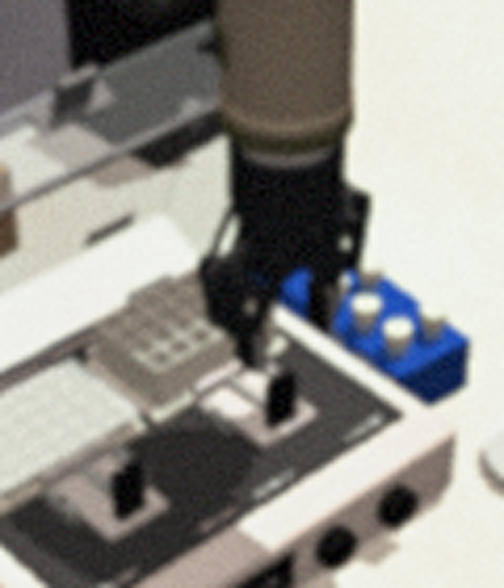

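Side6 shows the fingers straddling the line above the right handle, which is at crop (282,397). The lid is untouched. I'm descending and closing.

>>> {"name": "move_arm", "arguments": {"increments": [{"offset": [-0.002,0.02,0],"yaw": 0,"jaw": 85},{"offset": [-0.003,0.04,0],"yaw": 0,"jaw": 85},{"offset": [-0.003,0.054,0],"yaw": 0,"jaw": 85},{"offset": [-0.003,0.054,0],"yaw": 0,"jaw": 130},{"offset": [-0.003,0.054,0],"yaw": 0,"jaw": 255},{"offset": [-0.003,0.054,0],"yaw": 0,"jaw": 255},{"offset": [-0.003,0.054,0],"yaw": 0,"jaw": 255},{"offset": [-0.003,0.054,0],"yaw": 0,"jaw": 255}], "squeeze": 60}}

```text
clock: 9.95
position: [0.517, -0.0237, 0.1152]
ee_rot: [0.022, 0.709, -0.705, -0.02]
ft_force: [-2.6, 4.0, 7.9]
grip_width: 0.265
```

Run:
```python
from h import *
import go
n=np.array([.998,-.061,0]); X=manip.get_obs()["position"]-.030*n
go.to(*X)
```

```text
clock 9.95 pos [ 0.517  -0.0237  0.1152] F [-2.6  4.   7.9] w 0.265 tooly [ 0.003  0.006 -1.   ]
offset [ 0.03   -0.0001 -0.    ] yaw 0.0
```

>>> {"name": "move_arm", "arguments": {"increments": [{"offset": [0.004,0,0],"yaw": 0,"jaw": 255},{"offset": [0.008,0,0],"yaw": 0,"jaw": 255},{"offset": [0.012,0,0],"yaw": 0,"jaw": 255},{"offset": [0.016,0,0],"yaw": 0,"jaw": 255},{"offset": [0.02,0,0],"yaw": 0,"jaw": 255},{"offset": [0.024,0,0],"yaw": 0,"jaw": 255},{"offset": [0.027,0,0],"yaw": 0,"jaw": 255},{"offset": [0.03,0,0],"yaw": 0,"jaw": 255},{"offset": [0.03,0,0],"yaw": 0,"jaw": 255},{"offset": [0.03,0,0],"yaw": 0,"jaw": 255}]}}

```text
clock: 10.78
position: [0.4879, -0.0216, 0.1156]
ee_rot: [0.023, 0.709, -0.705, -0.019]
ft_force: [8.7, 3.4, -14.4]
grip_width: 0.263
```

Run:
```python
from h import *
import go
n=np.array([.998,-.061,0]); l=np.array([.061,.998,0])
print("pulled",(np.array([.517,-.0237,0])-manip.get_obs()["position"])@n)
go.to(.517-.030*.998,-.0237+.0018,.115)
p=manip.camera("side"); save(p,"side7.png",(265,165,345,250),6.5)
C=np.array([.576,.0404,.075])
for y in(-.13,-.045,-.03): print(y,((w2px(p,C-.0985*n+(y)*l)-[265,165])*6.5).round(0))
for e in manip.spot_point(p,"lid_tab")[:1]: print(e,px2w(p,e["centre"]))
```

```text
pulled 0.02919339552525922
clock 10.78 pos [ 0.4879 -0.0216  0.1156] F [  8.7   3.4 -14.4] w 0.263 tooly [ 0.006  0.006 -1.   ]
offset [0.0008 0.0006 0.0004] yaw 0.0
-0.13 [362. 287.]
-0.045 [229. 372.]
-0.03 [204. 388.]
{'centre': [241.5, 193.3], 'confidence': 0.67} [0.69668042 0.03590931 0.07954824]
```

View pics/side7.png

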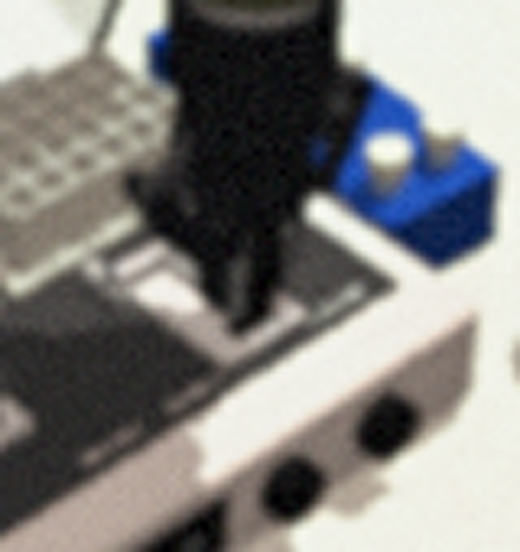

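Side7 shows the sled edge at crop (235,362)–(305,315), roughly 1 mm short of the line through the strokes at (190,397) and (335,302). I'm adding 1 mm and checking the lid.

>>> {"name": "move_arm", "arguments": {"increments": [{"offset": [0.001,0,0],"yaw": 0,"jaw": 255},{"offset": [0.001,0,0],"yaw": 0,"jaw": 255},{"offset": [0.001,0,0],"yaw": 0,"jaw": 255},{"offset": [0.001,0,0],"yaw": 0,"jaw": 255},{"offset": [0.001,0,0],"yaw": 0,"jaw": 255},{"offset": [0.001,0,0],"yaw": 0,"jaw": 255},{"offset": [0.001,0,0],"yaw": 0,"jaw": 255},{"offset": [0.001,0,0],"yaw": 0,"jaw": 255}]}}

```text
clock: 11.55
position: [0.4875, -0.0215, 0.1157]
ee_rot: [0.024, 0.709, -0.704, -0.019]
ft_force: [8.8, 1.0, -16.1]
grip_width: 0.264
```

Run:
```python
from h import *
import go
n=np.array([.998,-.061,0]); l=np.array([.061,.998,0]); C=np.array([.576,.0404,.075])
print("pulled",(np.array([.517,-.0237,0])-manip.get_obs()["position"])@n)
go.to(.486,-.0215,.115)
a=np.mean([manip.camera("side")["pixels"].astype(float) for _ in range(8)],0)
p=manip.camera("side")
im=cv2.resize(a[195:235,280:330,::-1],None,fx=10,fy=10,interpolation=cv2.INTER_CUBIC).clip(0,255).astype(np.uint8)
im=cv2.resize(im,(500,400))
b=cv2.resize(a[60:260,185:350,::-1],None,fx=1.8,fy=2,interpolation=cv2.INTER_CUBIC).clip(0,255).astype(np.uint8)
# model lid edges: front lower wall corners at 60,70,80 deg
for th in(60,70,80):
    t=np.radians(th)
    for s in(1,-1):
        X=C+[0,0,.003]+.125*n+.154*s*l+(-.237*np.cos(t))*n+np.array([0,0,.237*np.sin(t)])
        print(th,s,((w2px(p,X)-[185,60])*[1.8,2]).round())
cv2.imwrite("pics/fin.png",np.hstack([im,b[:400]]))
```

```text
pulled 0.02957012345240012
clock 11.55 pos [ 0.4875 -0.0215  0.1157] F [  8.8   1.  -16.1] w 0.264 tooly [ 0.008  0.006 -1.   ]
offset [0.0015 0.0007 0.0001] yaw 0.0
60 1 [ 54. 236.]
60 -1 [213. 147.]
70 1 [ 37. 212.]
70 -1 [197. 126.]
80 1 [ 20. 192.]
80 -1 [180. 110.]
```

View pics/fin.png

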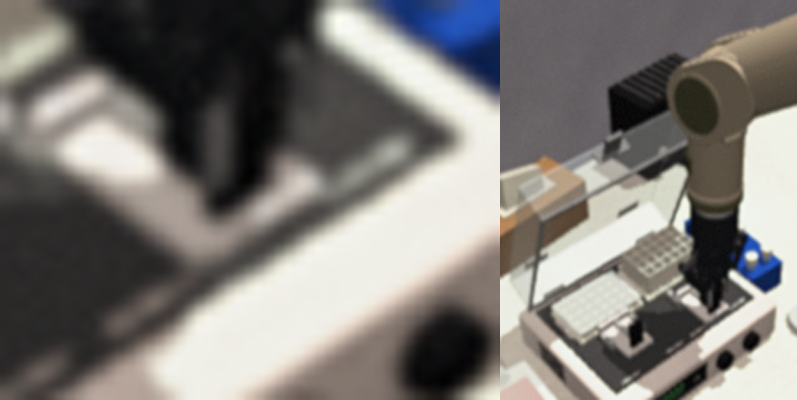

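The averaged picture shows the sled edge from about (185,265) to (320,195), at the strokes or up to about 1.5 mm short. The lid corner at panel (45,220) falls between my 60° and 70° marks, giving roughly 67°. The 8.8 N pull also fits the travel to the line. One last nudge to centre it, then I hand in.

>>> {"name": "move_arm", "arguments": {"increments": [{"offset": [0.0015,0,0],"yaw": 0,"jaw": 255},{"offset": [0.0015,0,0],"yaw": 0,"jaw": 255},{"offset": [0.0015,0,0],"yaw": 0,"jaw": 255},{"offset": [0.0015,0,0],"yaw": 0,"jaw": 255},{"offset": [0.0015,0,0],"yaw": 0,"jaw": 255},{"offset": [0.0015,0,0],"yaw": 0,"jaw": 255},{"offset": [0.0015,0,0],"yaw": 0,"jaw": 255},{"offset": [0.0015,0,0],"yaw": 0,"jaw": 255}]}}

```text
clock: 12.67
position: [0.4865, -0.0214, 0.1157]
ee_rot: [0.025, 0.709, -0.704, -0.018]
ft_force: [9.6, 1.5, -17.5]
grip_width: 0.268
```

Run:
```python
from h import *
o=manip.get_obs(); print((np.array([.517,-.0237,0])-o["position"])@[.998,-.061,0],o["ft_force"],o["grip_width"],o["clock"])
print(manip.hand_in())
```

```text
0.030606494003240805 [  9.59104154   1.49083997 -17.49036182] 0.26768292444899344 12.6667
the job is handed in; nothing more can be done
None
```

I raised the lid by its tab to about 70° and let go, and it stayed up by itself. I then gripped the right nest's clamp (the one holding the deep-well plate), drew it to the white line and handed in at 12.7 s still holding it.

- **Clamp:** the gripper had travelled 30.6 mm along the pull when I handed in, assuming the handle did not slip in the pads. The pull was 9.6 N, close to the 9 N spring force given for the line. The last picture, taken 1 mm earlier, showed the sled edge at the line or up to about 1.5 mm short.
- **Lid:** the last picture put it at about 67°, with nothing touching it. One network reading of the tab gave a position that made no sense (an unrelated spot near the hinge), and I set it aside in favour of the picture.
- **Plates, left clamp and bench items:** they looked unmoved in the pictures, but I did not measure them.
- **Wrist force:** I left a downward force of about 17 N at the wrist, far below the 120 N limit.

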